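Close up the bench filter press

TASK

Close up the small bench filter press: take the spare filter frame out of the drain rack and hang it on the rails in the empty place between the two filter plates, without knocking the plates and frame that already hang there. Then wind the crank clockwise until the moving head has just closed the whole pack up, and give it half a turn more, no further, so that the spring behind the head holds the pack tight. Let go and leave the things around the press alone.

Things in the scene. Friction and masses are not known exactly. Their poses are not given: they have to be found in the camera images.
- press: Fixed bench filter press, grey castings. Origin on the bench; +y runs along the rails from crank to end plate (closing direction), x across, z up. Rails: steel, 12 mm wide, centres at x = -60.5 and 60.5 mm, y -88 to 192, tops z = 105. Nut bracket y -105 to -75, z up to 118. Screw axis along y at x = 0, z = 78. A 14 mm high drip tray lies between the rails.
- crank (a joint): Crank angle (rad) about press +y. 0: handle above the axis; grows clockwise seen from the crank end (up, then to press +x), driving screw and head to press +y, 16 mm a turn. Handle centre in the press frame: x = 42 sin(a), y = -225 + 16 a/(2 pi), z = 78 + 42 cos(a) mm. Needs 0.2 N m (about 5 N at the handle), more as the spring loads; stays where left.
- crank_grip (a point): Centre of the black crank handle: a freely spinning sleeve, 22 mm thick and 70 mm long, parallel to the screw, 42 mm off its axis; 45 mm from this point to the crank arm (towards press +y), and 35 mm to its free end.
- press_head (a joint): Compression of the spring between screw and head (m): 0 while the head runs free, stop at 0.014. Once the pack is closed the head stands and this grows 0.016 a turn (half a turn: 0.008). 6 N preload, then 5 N/mm. Seen as the bare steel plunger between cup and head: 18 mm free, 10 mm after half a turn.
- head_face (a point): Middle of the face of the moving head that presses on the pack. The head is a grey cast plate 108 wide, 20 thick, top at z = 127 mm.
- end_plate: Fixed grey end plate, clamped on the rails (anywhere over a range of 18 mm). Origin on the bench under the middle of its inner face, axes like the press's; the pack hangs on its -y side. Two short hose stubs on its back.
- plate_1: White filter plate next to the end plate. All plates and frames: 102 wide (x), 20 thick (y), 104 high, top and bottom edges rounded, origin in the middle of the underside; side lugs, 80 to 94 mm up, reach to x = +-68 mm and rest on the rails; hung: origin at z = 25, top at 129 mm, 3.5 mm play across. Plates have plain tops. 200 g.
- pack_frame: White filter frame like the spare one, with a lifting grip, hanging between plate_1 and plate_2.
- plate_2: White filter plate beside the empty place, on its end-plate side.
- plate_3: White filter plate beside the empty place, on its crank side. Between plate_2 and plate_3 there is a gap of 25 to 28 mm, in which the 20 mm spare frame belongs.
- spare_frame: Loose white filter frame, 85 to 170 g, upright in the drain rack. 102 wide (x), 20 thick (y), 104 high, open in the middle, lugs as on the plates; origin in the middle of the underside. Centred on top a lifting grip 40 wide (x), 14 thick (y), 50 high (104 to 154 mm above the origin). Either way round fits.
- drain_rack: Fixed white drain rack, 150 (x) by 70 (y) mm; origin on the bench under its middle. The frame stands on its floor at z = 10 mm, between guides up to z = 55 mm with 2 mm play; lift it straight up.
- beaker: Bystander: 250 ml beaker, 76 mm wide, 92 high; origin in the middle of its underside.
- wash_bottle: Bystander: white plastic wash bottle with a bent spout, 64 wide, 184 high; origin in the middle of its underside.
- reagent_bottle: Bystander: amber reagent bottle with a black cap, 62 wide, 130 high; origin in the middle of its underside.
- timer: Bystander: white lab timer, 70 by 62 by 15 mm; origin in the middle of its underside.

How it is judged:
By the outcome, as a careful person would: the job done as asked, in the order asked, and still so for the second after the job is handed in, with the robot touching nothing.
It also fails if it takes over 72 s, if anything falls off the work surface, if the arm or the gripper's body presses on something with over 40 N, if the wrist force passes 120 N, or if a joint passes its speed limit or range.

ROBOT

A 7-joint arm with a two-finger parallel gripper is mounted at the origin on a cart in front of the work surface, level with it; the furniture and walls round the work are solid. World frame = base frame: x ahead of the robot, y to its left, z up, the work surface at z = 0. Lengths are in mm, angles in rad, forces in N, time in s.
With the tool pointing down it reaches from about 400 to 875 mm from the base axis. Payload 4.4 kg.
Tool frame: the origin (TCP) lies midway between the tips of the shut fingers; the grasp point (between the pads) lies ctrl.grip_depth behind it (ctrl.grip_depth is the distance from the TCP to the grasp point, in mm); z points along the fingers, y is the line along which they close (so a half turn about z gives the same grasp; the last joint's range is limited). The gripper opens to 85 mm and grips with 20 to 120 N. Pads are 22 mm wide; open, the fingers measure 114 mm over their backs; the gripper's body (76 mm by 85 mm) begins 54 mm behind the grasp point. The pads swing forward as they close: fully open they stand 13 mm farther back than shut.
Start: joints at [1.28, 0.628, 0.038, 1.517, -0.027, 0.996, -0.02], TCP at [144.92, -633.653, 231.313] pointing down, gripper open.
Joint ranges: [-3.06, 3.06], [-0.37, 2.12], [-1.25, 1.32], [0.18, 2.47], [-1.1, 4.24], [0.23, 1.98], [-2.94, 2.94]. Speed limits (rad/s): [2.57, 2.57, 3.14, 3.14, 3.14, 3.14, 3.14].

INTERFACE

Orientations are given as [roll, pitch, yaw] about the fixed x, y, z axes, in that order (R = Rz(yaw) Ry(pitch) Rx(roll)).
In Python, from cell import ctrl gives the robot as it stands.
- The arm moves only by the tool carry_out, never from a script. Its argument "deltas" is one flat list of numbers, 7 for each row, row after row: the turn, a rotation vector about the tool's x, y, z in degrees, then the shift along the tool's x, y, z in m, then the closure, from -1 (fully open) to 1 (shut). In form: [wx, wy, wz, dx, dy, dz, claw, wx, wy, wz, dx, dy, dz, claw, ...]. A call has 1 to 12 rows; each row shifts and turns the commanded pose from where the row before left it, along the tool's axes as they then stand; what a row does not reach is not made up. A row lasts 1/8 s, in which the tool goes at most 62.5 mm and 10.7 degrees, less where a joint would pass 70% of its speed; a pose out of reach is approached as far as the arm can. A call with a gripper value outside its range is refused whole. The fingers move at their own pace and stop on an object; the grip force is fixed at half the most. Time passes only in rows, so rows that do not move let the fingers close. It gives the time, the measured TCP pose, the force, the opening and the grip force at its end, in the units of the state.
- ctrl.read_state(): the state, without advancing time (a new reading comes with each control period).
- ctrl.get_image(name): name is "scene" or "top" or "wrist"; returns the picture (420x560x3 uint8, red, green, blue); there is no depth.
- ctrl.calibration(name): a dict with "mtx" (3x3 intrinsics, pixels), "R" (3x3) and "t" (3): a world point X has camera coordinates R X + t. Camera axes: x right, y down, z forward; pixel columns grow to the right and rows downward; lengths in mm; the calibration is good to about 2 mm. A picture is of the moment at which its call begins: read the wrist's pose just before it. calibration takes no time and is no camera call; for the wrist camera it gives the pose at the moment of the call.
- ctrl.finish_job(): hands the job in; it is judged then, once.
The state is a dict: "clock": time; "qpos": joint angles; "qd": joint speeds; "tau": joint torques, N m; "eef_pos": TCP position; "tool_rot": TCP orientation; "force": force on the tool from outside, world axes, zero at the start; "torque": the same for the moment, N m; "width": finger opening in mm; "gripper_force": force on a finger pad.
Only numpy, scipy, OpenCV 4.12 (cv2) and the standard library are available. Lean on these libraries where they do the work, as an engineer would, in place of code of your own. Each camera call takes 0.05 s, during which the arm holds its last target. There are 200 camera calls.

## Working session

There is one attempt and no reset: what is moved stays moved. The work goes in short steps, Python scripts to look and compute and a tool call to move; the robot and the scene stay as the last step left them, time stands still between calls to the robot, and variables do not carry over. Pictures are saved under pics/ and viewed, at most 10 in all, crops included, and the job is handed in when it is done.

Besides the shell and the picture viewer there is one more tool, called after ">>>" as name(argument=value, ...), one argument or row to a line, values as JSON. carry_out: Moves the arm, as the interface text tells. Its arguments: {"type":"object","properties":{"deltas":{"type":"array"}},"required":["deltas"]}

```bash
ls; mkdir -p pics; python3 - <<'E'
from cell import ctrl
import cv2, numpy as np
print(ctrl.read_state(), ctrl.grip_depth)
for n in ("scene","top"):
    im=ctrl.get_image(n); cv2.imwrite(f"pics/{n}0.png",im[:,:,::-1]); c=ctrl.calibration(n)
    print(n,c["mtx"].round(1).tolist(),c["R"].round(4).tolist(),c["t"].round(1).tolist(), (-c["R"].T@c["t"]).round())
E
```

```text
pics
{'clock': 0.0, 'qpos': array([ 1.28025124,  0.62935296,  0.03845335,  1.51836807, -0.02700573,
        0.99628719, -0.02000453]), 'qd': array([-1.56823026e-03, -1.91184192e-03,  3.99156530e-04,  1.21933144e-03,
       -8.35926777e-04,  3.53055213e-05,  5.27505290e-06]), 'tau': array([ 5.86218903e-04, -5.63391852e+01,  1.22604668e+00, -1.93438947e+01,
        1.07987429e-02,  1.06688321e-02, -1.60874697e-05]), 'eef_pos': array([ 144.74230722, -633.04130689,  230.38484331]), 'tool_rot': array([-3.13969562e+00,  2.72840989e-05,  2.24728247e-01]), 'force': array([0.25688978, 0.76616179, 0.60500611]), 'torque': array([-0.03365179, -0.02085857, -0.01864025]), 'gripper_force': 0.0, 'width': 85.51351389460245} 18.700000000000003
scene [[465.7, 0.0, 287.9], [0.0, 465.7, 205.7], [0.0, 0.0, 1.0]] [[-0.8967, -0.4422, 0.0194], [-0.3187, 0.6147, -0.7215], [0.3071, -0.6532, -0.6922]] [530.6, 279.8, 1128.6] [218. 800. 973.]
top [[398.4, 0.0, 287.1], [0.0, 398.4, 212.2], [0.0, 0.0, 1.0]] [[-0.0082, -1.0, 0.0033], [-0.9971, 0.0079, -0.0762], [0.0761, -0.004, -0.9971]] [-22.9, 618.1, 1117.7] [ 531.  -23. 1162.]
```

View pics/scene0.png

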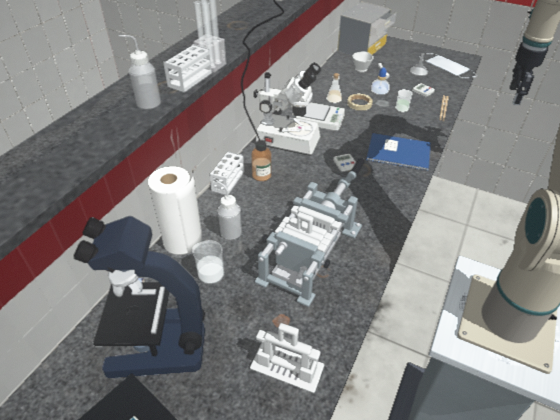

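View pics/top0.png

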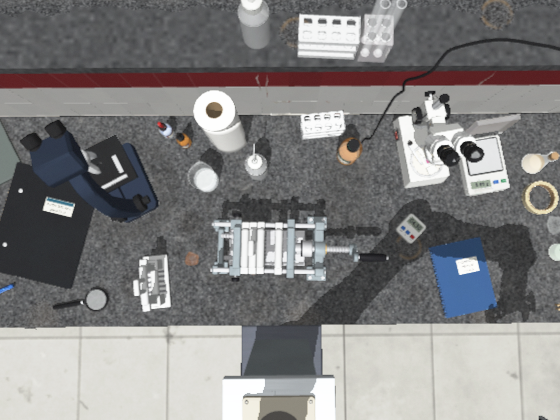

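The top view shows the press lying along world y: end plate at about (235,248), head at (292,248), crank handle at (372,257). The rack with the spare frame is at (154,282), and the gap is near (275,248). Next I'll enlarge these areas.

```bash
python3 - <<'E'
import cv2, numpy as np
t=cv2.imread("pics/top0.png"); s=cv2.imread("pics/scene0.png")
a=cv2.resize(t[205:290,205:395],(760,340),interpolation=cv2.INTER_CUBIC)
b=cv2.resize(t[245:320,125:185],(192,240),interpolation=cv2.INTER_CUBIC)
b=cv2.resize(t[250:315,125:185],(240,260),interpolation=cv2.INTER_CUBIC)
c=cv2.resize(s[315:390,245:330],(294,260),interpolation=cv2.INTER_CUBIC)
o=np.zeros((600,760,3),np.uint8); o[:340]=a; o[340:,:240]=b; o[340:,250:544]=c
cv2.imwrite("pics/z1.png",o)
cv2.imwrite("pics/z2.png",cv2.resize(s[165:305,250:370],(686,800))[:0].copy() if 0 else cv2.resize(s[165:305,250:370],(514,600),interpolation=cv2.INTER_CUBIC))
E
```

```text
(no output)
```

View pics/z1.png

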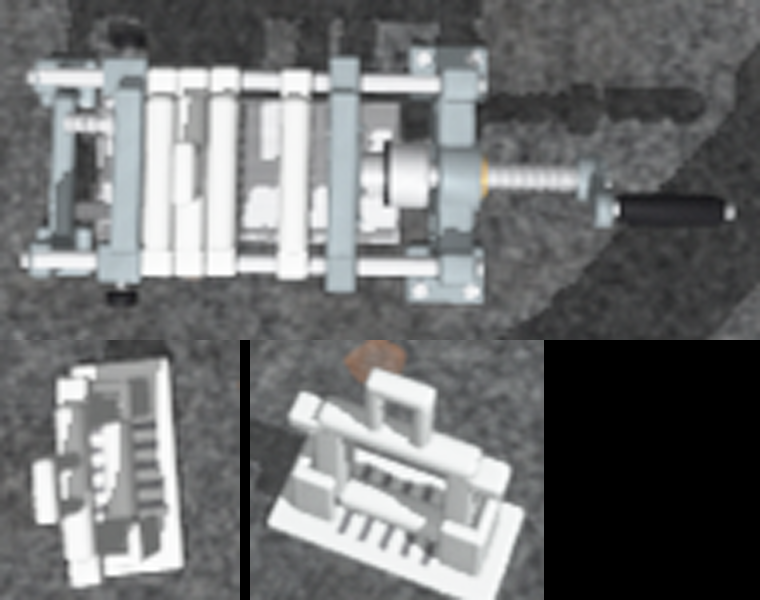

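View pics/z2.png

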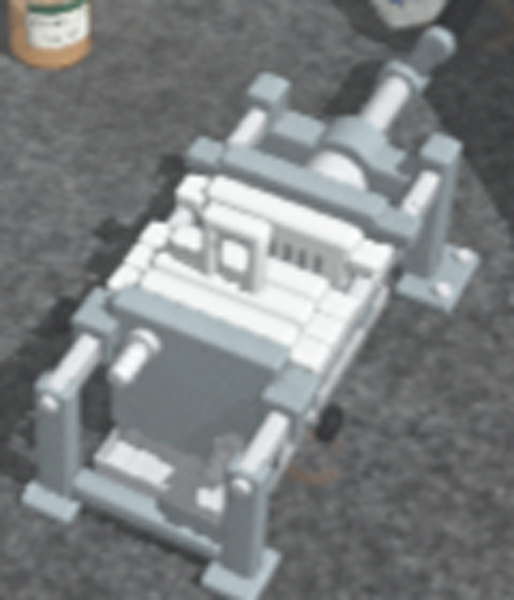

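```bash
cat > h.py <<'E'
import numpy as np, cv2
from cell import ctrl
def ray(c,uv):
    d=c["R"].T@np.linalg.solve(c["mtx"],[uv[0],uv[1],1.]); return -c["R"].T@c["t"],d
def onz(c,uv,z):
    o,d=ray(c,uv); return o+d*(z-o[2])/d[2]
def two(c1,u1,c2,u2):
    o1,d1=ray(c1,u1);o2,d2=ray(c2,u2)
    s=np.linalg.lstsq(np.c_[d1,-d2],o2-o1,rcond=None)[0]
    a,b=o1+s[0]*d1,o2+s[1]*d2
    return (a+b)/2,np.linalg.norm(a-b)
def proj(c,X):
    p=c["mtx"]@(c["R"]@np.asarray(X,float)+c["t"]); return p[:2]/p[2]
E
python3 - <<'E'
from h import *
T=ctrl.calibration("top");S=ctrl.calibration("scene");W=ctrl.calibration("wrist")
st=ctrl.read_state();print("wristcam",(-W["R"].T@W["t"]).round(),W["R"].round(3).tolist(),W["mtx"].round(0).tolist(),st["eef_pos"])
z=lambda x,y:(205+x/4-.5,205+y/4-.5)
for n,p,h in [("railend +x",(25,78),99),("railend -x",(22,261),99),("brk edge out+",(459,70),118),
 ("plate3 L",(281,175),129),("plate3 R",(309,175),129),("plate2 L",(210,175),129),("plate2 R",(237,175),129),
 ("plate3 top+x",(295,98),129),("plate3 -x",(293,250),129),("plate2 +x",(224,98),129),("plate2 -x",(222,250),129),
 ("head R",(359,175),127),("head L",(330,175),127),("endplate R",(140,175),127),("screw",(540,178),78),("bracket L",(440,175),118),("bracket R",(483,175),118),
 ("handle s",(618,209),78),("handle e",(725,210),78)]:
    print(n,onz(T,z(*p),h).round(1))
r=lambda x,y:(125+x/4-.5,250+(y-340)/4-.5)
for n,p,h in [("grip top c",(39,491),164),("grip +x",(40,459),164),("grip -x",(40,523),164),("rack c TR",(165,360),5),("rack BR",(182,570),5),("lug+ ",(72,388),104),("lug-",(85,572),104)]:
    print(n,onz(T,r(*p),h).round(1))
s=lambda x,y:(250+x*120/514-.5,165+y*140/600-.5)
# handle free end seen in both
print("handle end",two(T,z(728,210),S,s(440,42)))
q=lambda x,y:(245+(x-250)*85/294-.5,315+(y-340)*75/260-.5)
print("grip top", two(T,r(40,459),S,q(375,375)),two(T,r(40,523),S,q(430,392)))
E
```

```text
wristcam [ 221. -616.  371.] [[0.224, -0.975, -0.002], [-0.929, -0.214, 0.301], [-0.294, -0.066, -0.954]] [[296.0, 0.0, 277.0], [0.0, 296.0, 208.0], [0.0, 0.0, 1.0]] [ 144.80573724 -633.09411355  230.49632468]
railend +x [582.2 176.3  99. ]
railend -x [461.2 177.5  99. ]
brk edge out+ [ 584.3 -111.6  118. ]
plate3 L [516.8   5.2 129. ]
plate3 R [516.7 -12.9 129. ]
plate2 L [517.2  51.  129. ]
plate2 R [517.1  33.6 129. ]
plate3 top+x [566.4  -4.2 129. ]
plate3 -x [468.7  -2.3 129. ]
plate2 +x [566.8  41.8 129. ]
plate2 -x [469.1  43.4 129. ]
head R [516.4 -45.2 127. ]
head L [516.5 -26.5 127. ]
endplate R [517.5  96.3 127. ]
screw [ 512.6 -168.8   78. ]
bracket L [515.8 -98.2 118. ]
bracket R [ 515.6 -126.3  118. ]
handle s [ 491.3 -221.2   78. ]
handle e [ 490.  -293.7   78. ]
grip top c [424.1 352.1 164. ]
grip +x [443.7 351.9 164. ]
grip -x [404.6 351.  164. ]
rack c TR [499.8 323.1   5. ]
rack BR [350.4 308.7   5. ]
lug+  [484.6 354.4 104. ]
lug- [365.2 343.6 104. ]
handle end (array([ 501.70634402, -297.92297843,   47.90547604]), np.float64(27.541113391847414))
grip top (array([441.49032877, 350.19240091, 165.83346799]), np.float64(5.1576347461698795)) (array([405.27052521, 348.19361014, 171.32641373]), np.float64(0.5586449004584224))
```

>>> carry_out(
  deltas=[0,0,-9.5,0,0,-0.01,-1,0,0,-9.5,0,0,-0.01,-1,0,0,-9.5,0,0,-0.01,-1,0,0,-9.5,0,0,-0.01,-1,0,0,-9.5,0,0,-0.01,-1,0,0,-9.5,0,0,-0.01,-1,0,0,-9.5,0,0,0,-1,0,0,-9.5,0,0,0,-1,0,0,0,0.04,0.034,0,-1,0,0,0,0.04,0.034,0,-1,0,0,0,0.04,0.034,0,-1,0,0,0,0.04,0.034,0,-1],
)

```text
clock: 1.6
eef_pos: [284.7, -474.8, 291.0]
tool_rot: [-3.141, -0.001, 1.551]
force: [0.8, -0.4, 0.9]
width: 84.9
gripper_force: 0.0
```

>>> carry_out(
  deltas=[0,0,0,0.04,0.034,0,-1,0,0,0,0.04,0.034,0,-1,0,0,0,0.04,0.034,0,-1,0,0,0,0.04,0.034,0,-1,0,0,0,0.04,0.034,0,-1,0,0,0,0.03,0.034,0,-1,0,0,0,0,0,0,-1],
)

```text
clock: 2.48
eef_pos: [495.2, -246.3, 291.2]
tool_rot: [3.14, -0.002, 1.558]
force: [-0.7, -1.0, 0.6]
width: 85.5
gripper_force: 0.0
```

```bash
python3 - <<'E'
from h import *
import pickle
s=ctrl.read_state();c=ctrl.calibration("wrist");im=ctrl.get_image("wrist")
print(s["clock"],s["eef_pos"],s["tool_rot"],s["force"],s["qpos"].round(2))
pickle.dump(c,open("w1.pkl","wb"));cv2.imwrite("pics/w1.png",im[:,:,::-1])
E
```

```text
2.475 [ 495.23345128 -246.28566374  291.15211895] [ 3.14002376e+00 -2.32905063e-03  1.55843204e+00] [-0.73000132 -0.97839693  0.55486275] [ 0.69  0.45 -0.41  1.71  0.2   1.03  0.2 ]
```

View pics/w1.png

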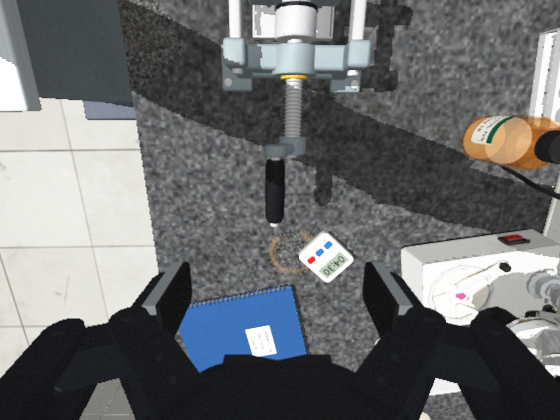

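The wrist view shows the handle running from (275,158) to (275,225) and the screw at (293,110). The bracket feet are at (232,80) and (355,80). I'll triangulate these against the top view.

```bash
python3 - <<'E'
from h import *
import pickle
T=ctrl.calibration("top");w=pickle.load(open("w1.pkl","rb"))
z=lambda x,y:(205+x/4-.5,205+y/4-.5)
def dark(im,x0,x1,y0,y1):
    g=im[y0:y1,x0:x1].max(2); m=(g<45).astype(np.uint8)
    n,l,s,c=cv2.connectedComponentsWithStats(m); i=1+s[1:,4].argmax(); return s[i]+[x0,y0,0,0,0],c[i]+[x0,y0]
t=cv2.imread("pics/top0.png");i=cv2.imread("pics/w1.png")
a,ca=dark(t,357,390,250,265);b,cb=dark(i,262,290,155,230);print(a,ca,b,cb)
print("handle",two(T,ca,w,cb))
print("screw",onz(w,(293.5,110),78),onz(w,(293.5,90),78))
for p in [(235,20),(359,20)]: print("rail",onz(w,p,105))
for p in [(293,45),(293,72)]: print("brk",onz(w,p,118))
E
```

```text
[360 253  26   6  74] [374.01351351 254.7972973 ] [ 266  159   19   64 1027] [275.02726388 189.94352483]
handle (array([ 492.51844392, -290.15836411,  -51.49828978]), np.float64(1.1606164431925319))
screw [ 516.10035056 -164.44865945   78.        ] [ 515.9896499  -143.29100991   78.        ]
rail [457.72163502 -81.68547712 105.        ]
rail [577.41954547 -83.00339664 105.        ]
brk [ 513.09887727 -106.47753122  118.        ]
brk [ 513.20974067 -129.93033185  118.        ]
```

>>> carry_out(
  deltas=[0,0,0,0.035,0.003,0,-1,0,0,0,0.035,0.003,0,-1,0,0,0,0.035,0.003,0,-1,0,0,0,0.035,0.003,0,-1,0,0,0,0.035,0.003,0,-1,0,0,0,0.02,0.003,0,-1,0,0,0,0,0,0,-1],
)

```text
clock: 3.4
eef_pos: [513.9, -55.7, 291.3]
tool_rot: [-3.141, 0.0, 1.552]
force: [-0.8, -0.2, 0.3]
width: 85.5
gripper_force: 0.0
```

```bash
python3 - <<'E'
from h import *
import pickle
s=ctrl.read_state();c=ctrl.calibration("wrist");im=ctrl.get_image("wrist")
print(s["clock"],s["eef_pos"],s["tool_rot"],s["force"],s["qpos"].round(2))
pickle.dump(c,open("w2.pkl","wb"));cv2.imwrite("pics/w2.png",im[:,:,::-1])
cv2.imwrite("pics/w2z.png",cv2.resize(im[0:300,180:420,::-1],(480,600),interpolation=cv2.INTER_CUBIC))
E
```

```text
3.4 [513.86203447 -55.70804693 291.27126561] [-3.14113808e+00  2.51697411e-04  1.55239171e+00] [-0.84917635 -0.21678737  0.28713191] [ 0.37  0.4  -0.45  1.8   0.2   1.   -0.18]
```

View pics/w2z.png

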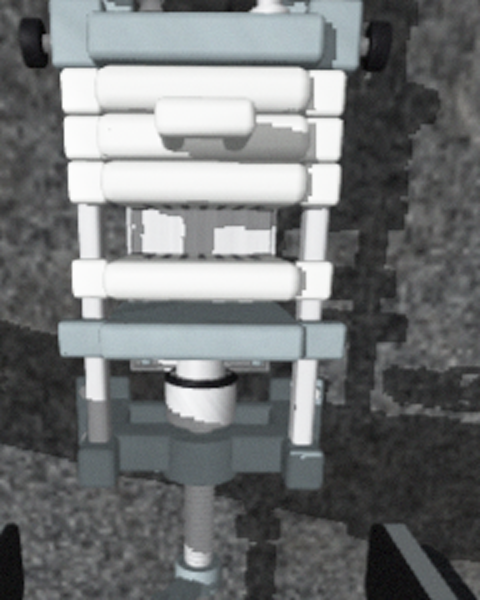

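The close-up shows plate_2's bar at rows 163–205 (x2 zoom) and plate_3's at 260–300, with the empty gap between them. The rails are near columns 91 and 315. I'll get exact edges from brightness profiles.

```bash
python3 - <<'E'
from h import *
import pickle
w=pickle.load(open("w2.pkl","rb"));g=cv2.cvtColor(cv2.imread("pics/w2.png"),cv2.COLOR_BGR2GRAY).astype(float)
def edges(p,off,th=25):
    d=np.diff(p); r=[]
    for i in range(1,len(d)-1):
        if abs(d[i])>th and abs(d[i])>=abs(d[i-1]) and abs(d[i])>abs(d[i+1]):
            k=d[i-1:i+2]; r.append((round(float(i+off+.5+(k[2]-k[0])/(2*(2*k[1]-k[0]-k[2])+1e-9)),1),int(np.sign(d[i]))))
    return r
# rails across the gap, rows 108..125
for r in (107,112,117,122,170): print("row",r,edges(g[r-1:r+2,210:350].mean(0),210,15))
for c0 in (220,223,226): print("colL",c0,edges(g[20:185,c0-1:c0+2].mean(1),20,15))
for c0 in (336,339,342): print("colR",c0,edges(g[20:185,c0-1:c0+2].mean(1),20,15))
for c0 in (250,300): print("colM",c0,edges(g[20:185,c0-1:c0+2].mean(1),20,15))
for v in range(20,190,10): print(v, onz(w,(225,v),119).round(1),onz(w,(339,v),119).round(1),onz(w,(339,v),105).round(1))
E
```

```text
row 107 [(218.5, 1), (228.4, -1), (242.6, 1), (244.9, -1), (250.6, 1), (259.2, -1), (262.8, -1), (314.5, -1), (317.8, -1), (330.5, 1), (333.1, 1), (343.7, -1)]
row 112 [(218.6, 1), (228.7, -1), (242.7, 1), (244.6, -1), (247.4, -1), (251.3, 1), (271.6, -1), (291.6, 1), (314.3, -1), (317.7, -1), (329.8, 1), (332.6, 1), (343.2, -1)]
row 117 [(218.7, 1), (229.1, -1), (243.1, 1), (245.0, -1), (249.9, 1), (251.3, 1), (271.9, -1), (286.6, 1), (314.3, -1), (317.4, -1), (321.6, 1), (329.8, 1), (332.5, 1), (342.6, -1)]
row 122 [(219.5, 1), (229.2, -1), (243.2, 1), (250.6, 1), (271.2, -1), (286.6, 1), (317.3, -1), (322.6, 1), (329.7, 1), (332.2, 1), (342.4, -1)]
row 170 [(330.3, -1), (332.7, 1)]
colL 220 [(33.6, 1), (55.6, -1), (57.6, 1), (78.3, -1), (80.2, 1), (100.2, -1), (129.6, 1), (148.1, -1), (157.7, -1), (160.4, 1), (177.8, -1)]
colL 223 [(33.6, 1), (55.7, -1), (57.6, 1), (78.4, -1), (80.5, 1), (100.3, -1), (102.4, 1), (128.4, -1), (147.3, -1), (158.5, -1), (160.7, 1), (176.5, -1), (178.6, 1)]
colL 226 [(27.5, -1), (33.6, 1), (55.7, -1), (57.7, 1), (78.4, -1), (80.5, 1), (100.5, -1), (10
[... 1445 characters left out ...]
0 [465.8  53.9 119. ] [576.9  52.  119. ] [579.7  53.3 105. ]
90 [465.2  44.9 119. ] [577.4  42.9 119. ] [580.1  43.8 105. ]
100 [464.5  35.6 119. ] [577.8  33.6 119. ] [580.6  34.2 105. ]
110 [463.9  26.2 119. ] [578.2  24.2 119. ] [581.   24.3 105. ]
120 [463.2  16.6 119. ] [578.7  14.5 119. ] [581.5  14.2 105. ]
130 [462.5   6.8 119. ] [579.1   4.7 119. ] [581.9   4.  105. ]
140 [461.8  -3.2 119. ] [579.6  -5.3 119. ] [582.4  -6.5 105. ]
150 [461.1 -13.4 119. ] [580.  -15.5 119. ] [582.9 -17.2 105. ]
160 [460.3 -23.8 119. ] [580.5 -25.9 119. ] [583.4 -28.1 105. ]
170 [459.6 -34.4 119. ] [581.  -36.6 119. ] [583.9 -39.2 105. ]
180 [458.8 -45.3 119. ] [581.5 -47.4 119. ] [584.4 -50.5 105. ]
```

>>> carry_out(
  deltas=[0,0,0,0.045,0,0,-1,0,0,0,0.045,0,0,-1,0,0,0,0.045,-0.015,0,-1,0,0,0,0.045,-0.015,0,-1,0,0,-3,0.045,-0.015,0,-1,0,0,-3,0.045,-0.015,0,-1,0,0,-0.5,0.03,-0.02,0,-1,0,0,0,0,0,0,-1],
)

```text
clock: 4.45
eef_pos: [433.8, 243.2, 291.4]
tool_rot: [-3.141, 0.0, 1.667]
force: [-0.3, -0.7, -0.3]
width: 85.4
gripper_force: 0.0
```

```bash
python3 - <<'E'
from h import *
import pickle
s=ctrl.read_state();c=ctrl.calibration("wrist");im=ctrl.get_image("wrist")
print(s["clock"],s["eef_pos"],s["tool_rot"],s["force"],s["qpos"].round(2))
pickle.dump(c,open("w3.pkl","wb"));cv2.imwrite("pics/w3.png",im[:,:,::-1])
E
```

```text
4.45 [433.83274939 243.23324474 291.36107203] [-3.14122223e+00  7.57391895e-05  1.66724492e+00] [-0.32068089 -0.65295151 -0.29895203] [-0.17  0.38 -0.55  1.84  0.23  0.99 -0.72]
```

View pics/w3.png

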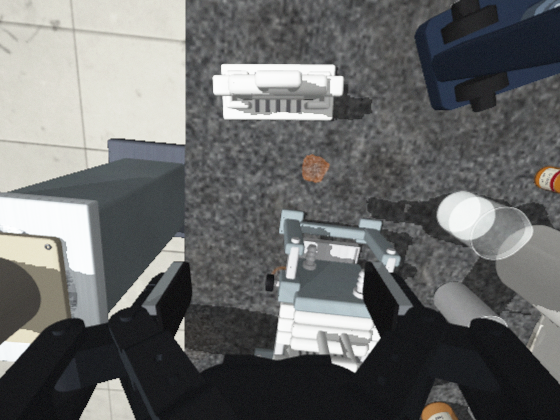

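The wrist view shows the spare frame in the rack, with its grip at about (257–300, 70–90), its lugs at (217,85) and (338,84), and the rack base at (222–334, 65–120). Next I'll measure the grip and rail positions precisely.

```bash
cat >> h.py <<'E'
def edges(p,off,th=15):
    d=np.diff(p); r=[]
    for i in range(1,len(d)-1):
        if abs(d[i])>th and abs(d[i])>=abs(d[i-1]) and abs(d[i])>abs(d[i+1]):
            k=d[i-1:i+2]; r.append((round(float(i+off+.5+(k[2]-k[0])/(2*(2*k[1]-k[0]-k[2])+1e-9)),1),int(d[i])))
    return r
E
python3 - <<'E'
from h import *
import pickle
w=pickle.load(open("w2.pkl","rb"))
for r in (112,117):
  a=[onz(w,(u,r),105) for u in (218.65,228.9,332.5,342.9)]; print(np.round(a,1)[:,:2].tolist())
cy=[onz(w,p,119) for p in [(224,100.4),(224,128.4),(339,101.5),(339,129.4)]];print(np.round(cy,1)[:,:2].tolist())
print("end/head",[onz(w,(u,v),127)[1].round(1) for u,v in [(250,32.4),(250,161.5),(250,178.2),(300,32.7),(300,161.9),(300,177.9)]])
c=pickle.load(open("w3.pkl","rb"));g=cv2.cvtColor(cv2.imread("pics/w3.png"),cv2.COLOR_BGR2GRAY).astype(float)
for r in (76,80,84): print("row",r,edges(g[r-1:r+2,205:350].mean(0),205,8))
for u in (265,278,292): print("col",u,edges(g[55:125,u-1:u+2].mean(1),55,8))
for u in (218,337): print("lugcol",u,edges(g[55:125,u-1:u+2].mean(1),55,8))
print("grip scale",onz(c,(257,80),164).round(1),onz(c,(301,80),164).round(1),onz(c,(278,71),164).round(1),onz(c,(278,90),164).round(1))
i=cv2.imread("pics/w3.png");cv2.imwrite("pics/w3z.png",cv2.resize(i[55:130,205:355],(750,375),interpolation=cv2.INTER_CUBIC))
E
```

```text
[[454.7, 24.5], [465.5, 24.3], [574.3, 22.4], [585.2, 22.2]]
[[454.3, 19.5], [465.2, 19.3], [574.5, 17.4], [585.4, 17.2]]
[[463.5, 35.3], [461.6, 8.4], [577.8, 32.2], [579.1, 5.3]]
end/head [np.float64(92.6), np.float64(-24.6), np.float64(-42.1), np.float64(91.6), np.float64(-26.0), np.float64(-42.7)]
row 76 [(212.6, 69), (299.5, -36), (301.6, 58), (326.7, 21), (331.4, 10), (334.3, -21), (342.6, -53)]
row 80 [(212.3, 99), (300.1, -40), (306.6, 31), (326.3, -31), (329.6, 49), (343.0, -65)]
row 84 [(209.2, -8), (212.5, 128), (299.2, -23), (310.8, 9), (315.6, 40), (318.6, 9), (326.3, -34), (329.5, 68), (343.0, -80), (347.7, 24)]
col 265 [(56.6, -10), (63.5, 140), (69.5, -17), (71.5, 9), (86.6, -57), (90.9, 16), (92.3, 38), (94.1, -24), (97.7, -16), (99.8, 12), (111.6, 29), (114.5, 73), (118.8, -71)]
col 278 [(63.6, 120), (69.4, -18), (86.3, -49), (88.7, 17), (92.0, -8), (93.3, -12), (95.6, 23), (98.5, -24), (111.5, 123), (119.1, -72)]
col 292 [(56.2, 9), (63.6, 112), (69.5, -14), (86.5, -45), (91.4, 17), (93.6, -11), (95.6, 19), (97.4, -18), (99.5, 24), (112.5, 72), (119.2, -70), (122.7, -10)]
lugcol 218 [(58.1, 9), (61.4, -8), (74.5, 118), (94.4, -63), (105.6, -10), (111.9, -10), (114.7, 12)]
lugcol 337 [(60.6, 9), (66.7, -21), (69.7, 12), (75.5, 133), (95.6, -73), (100.8, 9), (119.2, 17)]
grip scale [407.8 345.4 164. ] [444.4 349.  164. ] [424.6 354.  164. ] [426.  339.4 164. ]
```

View pics/w3z.png

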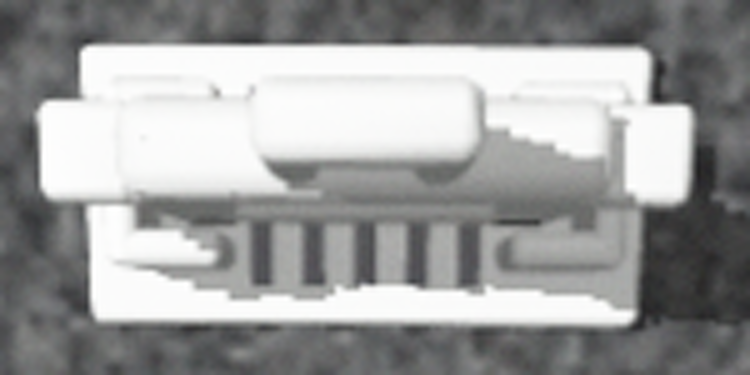

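The zoomed crop shows the grip at crop x 252–484, y 78–165, so its centre is at about pixel (278.3, 79), near world (425, 348). I'll move above it.

>>> carry_out(
  deltas=[0,0,0.3,0.035,0.0005,0.01,-1,0,0,0,0.035,0.0005,0.02,-1,0,0,0,0.035,0.0005,0.03,-1,0,0,0,0,0,0.02,-1,0,0,0,0,0,0,-1],
)

```text
clock: 5.12
eef_pos: [427.8, 344.3, 209.5]
tool_rot: [-3.139, 0.004, 1.656]
force: [0.5, -0.4, 0.8]
width: 85.4
gripper_force: 0.0
```

```bash
python3 - <<'E'
from h import *
import pickle
c=pickle.load(open("w3.pkl","rb"))
for u,a,b in [(218,74.5,94.4),(337,75.5,95.6)]: print([onz(c,(u,v),104).round(1) for v in (a,b)])
print(onz(c,(212.5,84),104)[0],onz(c,(343,84),104)[0], onz(c,(278.5,78.8),160))
s=ctrl.read_state();W=ctrl.calibration("wrist");im=ctrl.get_image("wrist")
print(s["eef_pos"],s["tool_rot"]);cv2.imwrite("pics/w4.png",im[:,:,::-1])
pickle.dump(W,open("w4.pkl","wb"))
for X in [(405,348,164),(445,348,164),(425,341,164),(425,355,164)]: print(X,proj(W,X).round(1))
g=cv2.cvtColor(im,cv2.COLOR_RGB2GRAY).astype(float)
u,v=proj(W,(425,348,164)).round().astype(int); print(u,v)
for k in (-3,0,3): print("row",edges(g[v+k,u-60:u+60],u-60,12))
for k in (-10,0,10): print("col",edges(g[v-40:v+40,u+k],v-40,12))
E
```

```text
[array([363.7, 352.4, 104. ]), array([364.4, 333.4, 104. ])]
[array([484.3, 363.2, 104. ]), array([487.3, 344.2, 104. ])]
358.3952330010182 491.65250036923663 [425.57460713 348.5123315  160.        ]
[427.83794432 344.32120448 209.53985229] [-3.13909452  0.00388629  1.65622174]
(405, 348, 164) [242.8 225.3]
(445, 348, 164) [301.9 230.1]
(425, 341, 164) [271.6 237.3]
(425, 355, 164) [273.3 218. ]
272 228
row [(243.7, 92), (301.1, -49), (306.7, -17)]
row [(223.5, -13), (244.2, 63), (301.1, -57), (312.3, 23)]
row [(231.7, -13), (235.1, 19), (245.5, 118), (300.0, -55)]
col [(190.5, 42), (198.5, -53), (200.3, -21), (214.1, 27), (232.4, -68), (249.5, 14)]
col [(190.6, 37), (201.4, -42), (211.3, -15), (214.2, 27), (233.1, -67), (236.8, 15), (241.8, -13)]
col [(190.6, 36), (204.4, -47), (211.3, -18), (214.1, 26), (233.4, -79), (261.3, -19)]
```

>>> carry_out(
  deltas=[0,0,0,0.0025,-0.001,0.015,-1,0,0,0,0.0025,-0.001,0.02,-1,0,0,0,0,0,0.02,-1,0,0,0,0,0,0.015,-1,0,0,0,0,0,0.008,-1,0,0,0,0,0,0,-1,0,0,0,0,0,0,-1],
)

```text
clock: 6.05
eef_pos: [424.7, 352.6, 133.9]
tool_rot: [3.141, -0.001, 1.659]
force: [0.3, 0.4, -0.5]
width: 85.5
gripper_force: 0.0
```

>>> carry_out(
  deltas=[0,0,0,-0.003,0.0005,0.002,-1,0,0,0,0,0,0,-1,0,0,0,0,0,0,0.3,0,0,0,0,0,0,1,0,0,0,0,0,0,1,0,0,0,0,0,0,1,0,0,0,0,0,0,1,0,0,0,0,0,0,1],
)

```text
clock: 7.05
eef_pos: [425.1, 349.5, 131.5]
tool_rot: [3.141, -0.0, 1.66]
force: [-1.0, -0.7, 4.5]
width: 39.3
gripper_force: 60.2
```

>>> carry_out(
  deltas=[0,0,0,0,0,-0.005,1,0,0,0,0,0,-0.015,1,0,0,0,0,0,-0.02,1,0,0,0,0,0,-0.025,1,0,0,0,0,0,-0.03,1,0,0,0,0,0,-0.03,1,0,0,0,0,0,-0.03,1,0,0,0,0,0,-0.025,1,0,0,0,0,0,-0.015,1,0,0,0,0,0,-0.005,1,0,0,0,0,0,0,1,0,0,0,0,0,0,1],
)

```text
clock: 8.55
eef_pos: [424.8, 348.8, 330.3]
tool_rot: [-3.14, 0.001, 1.659]
force: [-0.3, -0.2, -1.7]
width: 39.2
gripper_force: 60.6
```

```bash
python3 - <<'E'
from h import *
import pickle
s=ctrl.read_state();W=ctrl.calibration("wrist");im=ctrl.get_image("wrist")
print(s["eef_pos"],s["tool_rot"],s["width"],s["force"]);cv2.imwrite("pics/w5.png",im[:,:,::-1]);pickle.dump((W,s),open("w5.pkl","wb"))
cv2.imwrite("pics/w5z.png",im[150:420,130:430,::-1].repeat(2,0).repeat(2,1))
E
```

```text
[424.75880135 348.82243973 330.33910126] [-3.14001146e+00  1.15250329e-03  1.65945337e+00] 39.20290838549253 [-0.30734423 -0.15481493 -1.67271815]
```

View pics/w5z.png

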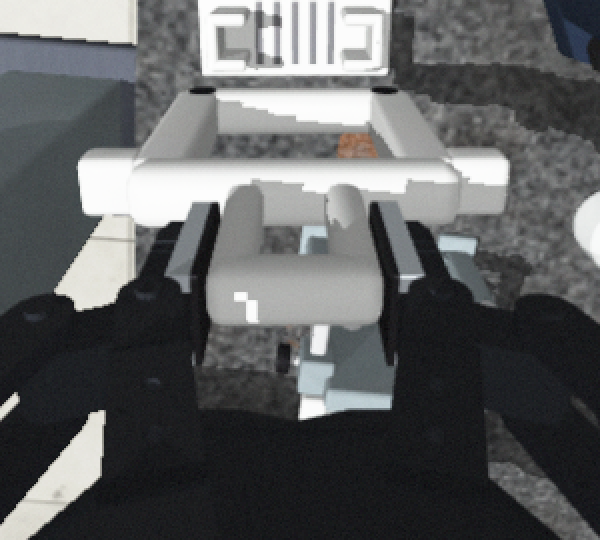

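The frame hangs squarely in the fingers, with its lugs at original pixels (182,240) and (370,240). I'll compute the frame's offset in the tool frame.

```bash
python3 - <<'E'
from h import *
import pickle
W,s=pickle.load(open("w5.pkl","rb"));g=cv2.cvtColor(cv2.imread("pics/w5.png"),cv2.COLOR_BGR2GRAY).astype(float)
zl=s["eef_pos"][2]-131.5+10+94; yaw=s["tool_rot"][2]; tx=np.array([np.cos(yaw),np.sin(yaw)]);ty=np.array([np.sin(yaw),-np.cos(yaw)])
rel=lambda X:np.round([(X[:2]-s["eef_pos"][:2])@tx,(X[:2]-s["eef_pos"][:2])@ty],1)
for u in (176,182,188,366,372,378):
    e=edges(g[215:270,u-1:u+2].mean(1),215,10); print(u,e)
for u,v,dz in [(180,225,-14),(180,256.5,0),(372,225,-14),(372,256.5,0),(169.5,240,-3),(383.5,240,-3)]: print(u,v,rel(onz(W,(u,v),zl+dz)))
E
```

```text
176 [(223.8, 44), (228.8, 34), (257.4, -86), (263.5, 33), (266.1, 52)]
182 [(223.5, 47), (228.8, 32), (256.5, -32)]
188 [(223.6, 45), (228.7, 34), (256.4, -63)]
366 [(223.3, 35), (228.5, 35), (241.3, -47), (254.9, -10), (256.6, -32)]
372 [(219.6, -13), (223.4, 45), (228.4, 32), (241.7, -38), (256.7, -48)]
378 [(224.0, 28), (228.4, 32), (242.3, -45), (256.5, -38), (264.5, 11)]
180 225 [  7.5 -63.2]
180 256.5 [ -8.3 -60.4]
372 225 [ 7.7 63.1]
372 256.5 [-8.2 60.4]
169.5 240 [  1.6 -66.9]
383.5 240 [ 1.8 67.5]
```

>>> carry_out(
  deltas=[0,0,1,-0.02,0.003,0,1,0,0,1,-0.035,0.008,0,1,0,0,1,-0.04,0.01,0,1,0,0,1,-0.04,0.01,0,1,0,0,1,-0.04,0.01,0,1,0,0,1,-0.04,0.01,0,1,0,0,0.6,-0.04,0.01,0,1,0,0,0,-0.035,0.008,0,1,0,0,0,-0.02,0,0,1,0,0,0,-0.01,0,0,1,0,0,0,0,0,0,1,0,0,0,0,0,0,1],
)

```text
clock: 10.1
eef_pos: [500.2, 32.2, 331.4]
tool_rot: [3.141, -0.001, 1.546]
force: [0.8, 1.0, -2.2]
width: 39.1
gripper_force: 60.6
```

>>> carry_out(
  deltas=[0,0,0,-0.004,0.007,0,1,0,0,0,-0.004,0.007,0,1,0,0,0,-0.0035,0.006,0.01,1,0,0,0,0,0,0.02,1,0,0,0,0,0,0.02,1,0,0,0,0,0,0.01,1,0,0,0,0,0,0,1,0,0,0,0,0,0,1],
)

```text
clock: 11.1
eef_pos: [520.6, 19.3, 271.9]
tool_rot: [3.14, -0.0, 1.544]
force: [0.3, 0.4, -1.5]
width: 39.0
gripper_force: 60.6
```

```bash
python3 - <<'E'
from h import *
import pickle
s=ctrl.read_state();W=ctrl.calibration("wrist");im=ctrl.get_image("wrist");t=ctrl.get_image("top");sc=ctrl.get_image("scene")
print(s["clock"],s["eef_pos"],s["tool_rot"],s["width"],s["force"]);cv2.imwrite("pics/w6.png",im[:,:,::-1]);pickle.dump((W,s),open("w6.pkl","wb"))
o=np.zeros((600,800,3),np.uint8)
o[:,:400]=cv2.resize(im[140:410,185:365,::-1],(400,600),interpolation=cv2.INTER_CUBIC)
o[:,400:]=cv2.resize(sc[170:305,265:355,::-1],(400,600),interpolation=cv2.INTER_CUBIC)
cv2.imwrite("pics/m6.png",o)
E
```

```text
11.1 [520.61740066  19.26238647 271.85341727] [ 3.14036275e+00 -2.47478052e-04  1.54424625e+00] 39.04228692531478 [ 0.27096735  0.36279915 -1.45725988]
```

View pics/m6.png

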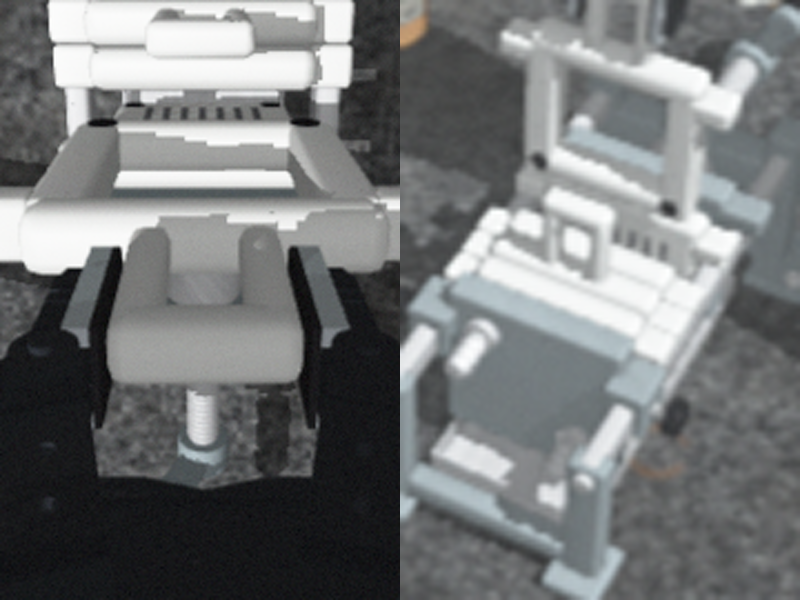

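The left half (wrist view) shows the frame held over the gap, with plate_2's bar at rows 45–90 and plate_3 visible through the frame opening at rows 170–190. The right half (scene view) shows it above the empty place. I'll correct by 1 mm and descend.

>>> carry_out(
  deltas=[0,0,0,0.001,-0.0005,0.01,1,0,0,0,0,0,0.01,1,0,0,0,0,0,0.008,1,0,0,0,0,0,0.006,1,0,0,0,0,0,0.004,1,0,0,0,0,0,0,1],
)

```text
clock: 12.0
eef_pos: [519.4, 20.1, 233.1]
tool_rot: [-3.141, 0.0, 1.544]
force: [-0.2, -0.1, -1.9]
width: 38.9
gripper_force: 60.7
```

>>> carry_out(
  deltas=[0,0,0,0,0.0005,0.01,1,0,0,0,0,0,0.012,1,0,0,0,0,0,0.012,1,0,0,0,0,0,0.012,1,0,0,0,0,0,0.01,1,0,0,0,0,0,0.005,1,0,0,0,0,0,0,1],
)

```text
clock: 12.88
eef_pos: [519.9, 20.1, 172.0]
tool_rot: [-3.141, 0.0, 1.544]
force: [-0.7, -0.2, -1.1]
width: 39.3
gripper_force: 60.7
```

```bash
python3 - <<'E'
from h import *
s=ctrl.read_state();t=ctrl.get_image("top");sc=ctrl.get_image("scene")
print(s["clock"],s["eef_pos"],s["tool_rot"],s["width"],s["force"])
o=np.zeros((600,800,3),np.uint8)
o[:,:400]=cv2.resize(t[205:295,225:285,::-1],(400,600),interpolation=cv2.INTER_CUBIC)
o[:,400:]=cv2.resize(sc[170:305,265:355,::-1],(400,600),interpolation=cv2.INTER_CUBIC)
cv2.imwrite("pics/m7.png",o)
E
```

```text
12.875 [519.91920318  20.14366872 172.00068264] [-3.14102808e+00  4.12419078e-05  1.54432258e+00] 39.33827072999801 [-0.70121472 -0.17277193 -1.09114724]
```

>>> carry_out(
  deltas=[0,0,0,0,0,0.008,1,0,0,0,0,0,0.008,1,0,0,0,0,0,0.005,1,0,0,0,0,0,0.002,1,0,0,0,0,0,0,1,0,0,0,0,0,0,1],
)

```text
clock: 13.72
eef_pos: [520.3, 20.2, 149.5]
tool_rot: [3.141, -0.0, 1.544]
force: [-0.4, 0.9, -1.7]
width: 39.1
gripper_force: 60.7
```

>>> carry_out(
  deltas=[0,0,0,0,0,0.001,1,0,0,0,0,0,0.001,1,0,0,0,0,0,0,1],
)

```text
clock: 14.1
eef_pos: [520.0, 20.1, 147.3]
tool_rot: [-3.141, 0.0, 1.544]
force: [0.5, 0.5, -1.7]
width: 39.1
gripper_force: 60.7
```

>>> carry_out(
  deltas=[0,0,0,0,0,0.001,1,0,0,0,0,0,0.001,1,0,0,0,0,0,0,1],
)

```text
clock: 14.48
eef_pos: [520.1, 20.2, 146.5]
tool_rot: [3.141, 0.001, 1.544]
force: [-4.3, -0.5, 9.0]
width: 39.3
gripper_force: 61.9
```

>>> carry_out(
  deltas=[0,0,0,0,0,-0.0005,1,0,0,0,0,0,0,0.3,0,0,0,0,0,0,0,0,0,0,0,0,0,-0.3,0,0,0,0,0,0,-1,0,0,0,0,0,0,-1,0,0,0,0,0,-0.01,-1,0,0,0,0,0,-0.03,-1,0,0,0,0,0,-0.04,-1,0,0,0,-0.02,0,-0.04,-1,0,0,0,-0.04,0,-0.025,-1,0,0,0,-0.03,0,0,-1],
)

```text
clock: 15.98
eef_pos: [519.0, -71.4, 293.9]
tool_rot: [3.136, 0.001, 1.544]
force: [0.7, -0.1, 0.3]
width: 85.2
gripper_force: 0.0
```

```bash
python3 - <<'E'
from h import *
import pickle
s=ctrl.read_state();W=ctrl.calibration("wrist");im=ctrl.get_image("wrist")
print(s["clock"],s["eef_pos"],s["tool_rot"],s["width"],s["force"])
cv2.imwrite("pics/w8.png",im[:,:,::-1]);pickle.dump((W,s),open("w8.pkl","wb"))
g=cv2.cvtColor(im,cv2.COLOR_RGB2GRAY).astype(float)
# lug edges along rails
for X in (459.5,462,579,582):
    a=[proj(W,(X-(y-20)*-0.0,y,119)) for y in (95,-60)]
    ys=np.arange(100,-60,-.5); ps=np.array([proj(W,(X+.026*(y-20),y,119)) for y in ys]).astype(np.float32)
    pr=cv2.remap(g.astype(np.float32),ps[:,0].reshape(1,-1),ps[:,1].reshape(1,-1),1)[0]
    pr=cv2.GaussianBlur(pr.reshape(1,-1),(3,1),0)[0]
    print(X,[(round(100-e*.5,1),d) for e,d in edges(pr,0,12)])
E
```

```text
15.975 [518.98179521 -71.35988064 293.85161696] [3.13606869e+00 1.11665422e-03 1.54354407e+00] 85.18038030126706 [ 0.67896494 -0.09591989  0.29520865]
459.5 [(95.7, -12), (94.0, 36), (75.5, -23), (73.5, 28), (55.4, -26), (53.6, 35), (35.2, -28), (33.5, 22), (12.2, -15), (10.5, 14), (-10.7, -15), (-22.7, -29), (-43.8, 19)]
462 [(95.6, -14), (94.0, 38), (75.5, -20), (73.5, 26), (55.3, -25), (53.5, 33), (35.2, -29), (33.1, 29), (12.0, -15), (10.3, 17), (-10.8, -16), (-22.8, -28), (-43.7, 18)]
579 [(90.8, 44), (72.0, -23), (70.4, 36), (52.2, -24), (50.5, 32), (31.9, -29), (29.2, 30), (8.6, -24), (4.2, 25), (-14.6, -21), (-16.3, 23), (-26.0, -25), (-47.1, 18)]
582 [(90.5, 29), (72.0, -21), (70.3, 35), (52.0, -24), (50.5, 32), (31.7, -30), (29.0, 19), (27.3, 20), (8.6, -25), (6.2, 18), (3.7, 15), (-14.8, -23), (-25.8, -15), (-27.8, 15)]
```

```bash
python3 - <<'E'
from h import *
import pickle
w=pickle.load(open("w1.pkl","rb"));g=cv2.cvtColor(cv2.imread("pics/w1.png"),cv2.COLOR_BGR2GRAY).astype(float)
for r in (165,175,190,205,215): print(r,edges(g[r-1:r+2,255:300].mean(0),255,8))
for u in (272,276): print(u,edges(g[140:240,u-1:u+2].mean(1),140,8))
for r in (95,105,120): print("screw",r,edges(g[r-1:r+2,275:315].mean(0),275,8))
for z in (110,114,118): print(z,[onz(w,(275.2,v),z).round(1) for v in (157,190,223)])
print([onz(w,(293.5,v),78+6).round(1) for v in (95,105,120)])
E
```

```text
165 [(265.1, -30), (284.5, 58), (292.6, -10), (297.9, 9)]
175 [(259.4, -13), (265.1, -43), (284.4, 45), (287.7, 9), (292.5, -13), (295.4, 14)]
190 [(257.9, 9), (264.6, -36), (284.7, 42), (294.5, -10), (297.6, 16)]
205 [(264.9, -44), (283.6, 56), (287.8, 13)]
215 [(256.0, -11), (265.0, -37), (283.5, 35), (288.4, -11), (292.4, 10), (295.2, -10)]
272 [(143.7, 23), (145.2, 15), (156.7, 18), (159.9, -55), (181.7, 13), (222.6, 144), (226.2, -77), (235.4, 24)]
276 [(143.5, 16), (145.7, 18), (156.7, 30), (159.9, -61), (183.7, 11), (222.9, 84), (225.9, -31), (236.4, 25)]
screw 95 [(285.6, 30), (299.0, -8), (301.1, -33)]
screw 105 [(285.4, 22), (301.2, -19), (308.7, -11), (310.2, -9)]
screw 120 [(284.7, 21), (300.3, -32)]
110 [array([ 494.8, -212.9,  110. ]), array([ 494.3, -249.6,  110. ]), array([ 493.8, -288.9,  110. ])]
114 [array([ 494.8, -212.4,  114. ]), array([ 494.3, -248.6,  114. ]), array([ 493.8, -287.5,  114. ])]
118 [array([ 494.8, -211.9,  118. ]), array([ 494.4, -247.6,  118. ]), array([ 493.8, -286. ,  118. ])]
[array([ 515.7, -148.9,   84. ]), array([ 515.7, -159.3,   84. ]), array([ 515.8, -175.2,   84. ])]
```

>>> carry_out(
  deltas=[0,0,0,-0.035,-0.004,0,-1,0,0,0,-0.035,-0.004,0,-1,0,0,0,-0.035,-0.004,0,-1,0,0,0,-0.035,-0.004,0.01,-1,0,0,0,-0.035,-0.004,0.03,-1,0,0,0,-0.02,-0.003,0.04,-1,0,0,0,0,0,0.02,-1,0,0,0,0,0,0,-1,0,0,0,0,0,0,-1],
)

```text
clock: 17.15
eef_pos: [490.5, -263.9, 192.0]
tool_rot: [3.14, 0.0, 1.545]
force: [-0.2, -0.1, -0.3]
width: 85.3
gripper_force: 0.0
```

```bash
python3 - <<'E'
from h import *
import pickle
s=ctrl.read_state();W=ctrl.calibration("wrist");im=ctrl.get_image("wrist")
print(s["clock"],s["eef_pos"],s["tool_rot"],s["force"])
cv2.imwrite("pics/w9.png",im[:,:,::-1]);pickle.dump((W,s),open("w9.pkl","wb"))
g=cv2.cvtColor(im,cv2.COLOR_RGB2GRAY).astype(float)
p=proj(W,(491,-255,114));print(p)
u,v=p.round().astype(int)
for k in (-60,-30,0,20): print(v+k,edges(g[v+k-1:v+k+2,u-50:u+70].mean(0),u-50,8))
for k in (-4,4): print(u+k,edges(g[max(v-140,0):v+90,u+k-1:u+k+2].mean(1),max(v-140,0),10))
E
```

```text
17.15 [ 490.45128409 -263.8660978   192.00863134] [3.13974616e+00 4.19086963e-04 1.54503473e+00] [-0.20778462 -0.14701091 -0.30759751]
[276.31666768 206.63856423]
147 [(236.6, -11), (255.6, -17), (260.7, -8), (263.9, 14), (295.9, 10), (298.4, 8), (308.8, -8)]
177 [(232.2, -17), (258.6, -11), (265.4, -44), (293.7, 61), (300.9, -12), (305.3, 15), (308.0, -11), (314.6, 9), (317.9, -13), (325.6, -20), (330.0, -10), (338.3, 9)]
207 [(228.4, -11), (247.1, -9), (265.4, -40), (275.6, -9), (293.3, 49), (301.3, 13), (306.6, -13), (308.4, -10), (323.8, 16), (327.2, -17), (329.8, -20), (337.1, 11)]
227 [(242.0, 14), (245.3, -18), (251.3, 8), (254.8, -8), (266.0, -41), (277.8, -8), (292.6, 73), (295.5, -10), (300.9, 9), (305.1, -9), (317.3, -9), (322.8, 12), (326.7, -10), (342.5, 10)]
272 [(131.9, 16), (133.3, 17), (149.1, -23), (154.3, -25), (204.6, 13), (244.6, 54), (247.4, -16), (257.9, -13), (260.3, -15), (262.7, 10), (267.8, 11), (271.5, 14), (273.4, -19), (277.4, -22), (281.1, -25), (284.0, 13)]
280 [(131.7, 20), (134.3, 19), (148.3, -14), (150.5, 27), (155.3, -64), (207.5, 11), (245.7, 133), (250.1, -62), (253.7, 24), (261.6, -20), (264.4, 26), (267.4, 10), (275.5, 29), (277.5, -17), (279.5, 11), (285.3, 16), (289.5, -28), (291.5, 25), (293.4, -19)]
```

```bash
python3 - <<'E'
from h import *
import pickle
w=pickle.load(open("w1.pkl","rb"));W,s=pickle.load(open("w9.pkl","rb"))
print(two(w,(274.8,159.9),W,(279.5,154.8)),two(w,(274.5,222.7),W,(279.3,245.2)))
for z in (112,115,118): print([onz(W,p,z).round(1) for p in ((279.5,177),(279.3,200),(279.3,227))],[onz(w,p,z).round(1) for p in ((274.8,165),(274.6,190),(274.4,215))])
E
```

```text
(array([ 494.34011503, -214.26165818,  121.98892119]), np.float64(0.15191475091384252)) (array([ 492.82639927, -285.07631976,  119.50928168]), np.float64(0.506873104640083))
[array([ 494. , -232.2,  112. ]), array([ 493.4, -250.3,  112. ]), array([ 492.9, -272.7,  112. ])] [array([ 494.3, -221.3,  112. ]), array([ 493.6, -249.1,  112. ]), array([ 493. , -278.5,  112. ])]
[array([ 494. , -231.6,  115. ]), array([ 493.4, -249.4,  115. ]), array([ 492.9, -271.5,  115. ])] [array([ 494.3, -220.8,  115. ]), array([ 493.7, -248.4,  115. ]), array([ 493. , -277.4,  115. ])]
[array([ 494., -231.,  118.]), array([ 493.4, -248.6,  118. ]), array([ 492.9, -270.4,  118. ])] [array([ 494.3, -220.3,  118. ]), array([ 493.7, -247.6,  118. ]), array([ 493.1, -276.4,  118. ])]
```

>>> carry_out(
  deltas=[0,0,0,0.002,0.0025,0.02,-1,0,0,0,0,0,0.03,-1,0,0,0,0,0,0.03,-1,0,0,0,0,0,0.016,-1,0,0,0,0,0,0,-1,0,0,0,0,0,0,-1,0,0,0,0,0,0,0.2,0,0,0,0,0,0,1,0,0,0,0,0,0,1,0,0,0,0,0,0,1,0,0,0,0,0,0,1,0,0,0,0,0,0,1],
)

```text
clock: 18.7
eef_pos: [492.4, -262.3, 95.1]
tool_rot: [3.141, 0.0, 1.544]
force: [0.6, -0.3, 3.5]
width: 20.1
gripper_force: 58.5
```

>>> carry_out(
  deltas=[0,0,0,0.0007,0.0103,-0.0037,1,0,0,0,0.0007,0.0109,-0.001,1,0,0,0,0.0006,0.0108,0.0019,1,0,0,0,0,0,0,1],
)

```text
clock: 19.2
eef_pos: [525.0, -261.2, 98.0]
tool_rot: [3.141, 0.0, 1.544]
force: [-0.3, 0.1, 5.3]
width: 20.0
gripper_force: 59.3
```

>>> carry_out(
  deltas=[0,0,0,0.0007,0.0099,0.0046,1,0,0,0,0.0007,0.0084,0.0071,1,0,0,0,0.0006,0.0063,0.009,1,0,0,0,0.0007,0.0038,0.0103,1,0,0,0,0.0007,0.0009,0.0109,1,0,0,0,0,0,0,1],
)

```text
clock: 19.95
eef_pos: [554.0, -258.5, 54.8]
tool_rot: [3.141, -0.0, 1.545]
force: [3.8, -1.3, -5.7]
width: 20.0
gripper_force: 58.7
```

>>> carry_out(
  deltas=[0,0,0,0.0007,-0.0019,0.0108,1,0,0,0,0.0007,-0.0046,0.0099,1,0,0,0,0.0006,-0.0071,0.0084,1,0,0,0,0.0007,-0.009,0.0063,1,0,0,0,0.0007,-0.0103,0.0038,1,0,0,0,0.0006,-0.0109,0.0009,1,0,0,0,0,0,0,1],
)

```text
clock: 20.82
eef_pos: [509.4, -253.3, 15.9]
tool_rot: [3.141, 0.0, 1.544]
force: [1.9, -0.9, 6.1]
width: 20.2
gripper_force: 59.8
```

>>> carry_out(
  deltas=[0,0,0,0.0007,-0.0108,-0.0019,1,0,0,0,0.0007,-0.0099,-0.0046,1,0,0,0,0.0006,-0.0084,-0.0071,1,0,0,0,0.0007,-0.0063,-0.009,1,0,0,0,0.0007,-0.0038,-0.0103,1,0,0,0,0.0006,-0.0009,-0.0109,1,0,0,0,0.0007,0.0019,-0.0108,1,0,0,0,0.0007,0.0046,-0.0099,1,0,0,0,0.0006,0.0071,-0.0084,1,0,0,0,0.0007,0.009,-0.0063,1,0,0,0,0,0,0,1],
)

```text
clock: 22.2
eef_pos: [491.5, -246.3, 94.6]
tool_rot: [-3.139, 0.0, 1.544]
force: [-0.8, -3.7, -2.5]
width: 19.8
gripper_force: 59.6
```

```bash
cat > t.py <<'E'
from h import *
import sys
def prof(im,T,zz,xo,rng=(105,-110)):
    g=cv2.cvtColor(im,cv2.COLOR_BGR2GRAY).astype(np.float32)
    ys=np.arange(rng[0],rng[1],-.5); P=[]
    for x in xo:
        ps=np.array([proj(T,(x+.026*(y-20),y,zz)) for y in ys]).astype(np.float32)
        P.append(cv2.remap(g,ps[:,0].reshape(1,-1),ps[:,1].reshape(1,-1),1)[0])
    p=cv2.GaussianBlur(np.mean(P,0).reshape(1,-1),(5,1),0)[0]
    return [(round(rng[0]-e*.5,1),d) for e,d in edges(p,0,5)]
E
python3 - <<'E'
from t import *
T=ctrl.calibration("top");im=ctrl.get_image("top")[:,:,::-1].copy();cv2.imwrite("pics/t10.png",im)
s=ctrl.read_state();print(s["clock"],s["eef_pos"],s["force"])
for n,i in (("0",cv2.imread("pics/top0.png")),("1",im)):
    print(n,"headzone z127",prof(i,T,127,np.arange(480,500,3)));print(" L lug",prof(i,T,119,np.arange(456,465,2)));print(" plunger z78+",prof(i,T,90,np.arange(510,522,3),(0,-130)))
E
```

```text
22.25 [ 491.54822157 -246.32117766   94.58229839] [-1.94373445 -2.66001578 -3.27805411]
0 headzone z127 [(99.0, -6), (93.8, 12), (78.2, -6), (73.0, 8), (57.6, -6), (52.5, 9), (34.5, -14), (29.2, 11), (-9.6, -8), (-14.7, 10), (-24.8, -5), (-45.8, 10), (-71.2, -12), (-97.2, 8)]
 L lug [(97.1, 6), (94.8, 6), (73.8, 7), (53.1, 8), (37.5, -5), (35.2, -5), (32.3, 5), (-11.5, -7), (-14.4, 5), (-22.1, -5), (-45.3, 8), (-94.8, -6), (-99.9, 5)]
 plunger z78+ [(-11.7, -10), (-27.9, 5), (-46.9, 9), (-62.6, -18), (-65.5, 12), (-97.5, -6), (-102.8, 6)]
1 headzone z127 [(99.0, -6), (93.8, 12), (78.2, -6), (73.0, 8), (57.6, -6), (52.5, 9), (34.7, -12), (31.6, 14), (13.8, -6), (8.6, 7), (-6.7, -8), (-25.1, -5), (-30.2, 9), (-71.2, -12), (-97.2, 8)]
 L lug [(97.1, 6), (94.8, 7), (73.8, 7), (53.1, 8), (35.2, -8), (32.2, 11), (-6.5, -13), (-24.7, -5), (-29.9, 8), (-94.8, -6), (-100.0, 5)]
 plunger z78+ [(-6.4, -7), (-30.7, 12), (-46.5, -17), (-49.5, 11), (-100.5, 6), (-102.5, 5)]
```

>>> carry_out(
  deltas=[0,0,0,0.0007,0.0103,-0.0037,1,0,0,0,0.0007,0.0109,-0.001,1,0,0,0,0.0006,0.0108,0.0019,1,0,0,0,0.0007,0.0099,0.0046,1,0,0,0,0.0007,0.0084,0.0071,1,0,0,0,0.0006,0.0063,0.009,1,0,0,0,0.0007,0.0038,0.0103,1,0,0,0,0.0007,0.0009,0.0109,1,0,0,0,0.0006,-0.0019,0.0108,1,0,0,0,0.0007,-0.0046,0.0099,1,0,0,0,0.0007,-0.0071,0.0084,1,0,0,0,0,0,0,1],
)

```text
clock: 23.75
eef_pos: [540.4, -240.1, 26.4]
tool_rot: [3.141, 0.0, 1.544]
force: [-0.5, -2.7, 0.3]
width: 19.8
gripper_force: 60.1
```

```bash
python3 - <<'E'
from t import *
T=ctrl.calibration("top");im=ctrl.get_image("top")[:,:,::-1].copy();cv2.imwrite("pics/t11.png",im)
s=ctrl.read_state();print(s["clock"],s["eef_pos"],s["force"])
for n,i in (("1",im),):
    print(n,"headzone z127",prof(i,T,127,np.arange(480,500,3)));print(" L lug",prof(i,T,119,np.arange(456,465,2)));print(" plunger z78+",prof(i,T,90,np.arange(510,522,3),(0,-130)))
E
```

```text
23.8 [ 540.44406332 -240.14111724   26.40866529] [-1.26028928 -2.87600295  0.78316939]
1 headzone z127 [(99.0, -6), (93.9, 11), (78.2, -6), (73.0, 8), (57.6, -7), (52.5, 9), (34.2, 5), (18.8, -5), (13.7, 8), (-4.0, -9), (-7.0, 8), (-22.2, -5), (-27.5, 9), (-71.2, -13), (-97.2, 8)]
 L lug [(97.2, 7), (94.8, 6), (73.8, 5), (14.2, 7), (-3.8, -11), (-6.7, 5), (-94.8, -6), (-99.9, 5)]
 plunger z78+ [(-3.6, -9), (-6.5, 7), (-22.4, -7), (-27.8, 11), (-38.6, -12), (-44.0, 14), (-97.2, -5), (-102.5, 5)]
```

>>> carry_out(
  deltas=[0,0,0,0.0007,-0.009,0.0063,1,0,0,0,0.0007,-0.0103,0.0038,1,0,0,0,0.0006,-0.0109,0.0009,1,0,0,0,0.0007,-0.0108,-0.0019,1,0,0,0,0,0,0,1,0,0,0,0,0,0,1],
)

```text
clock: 24.55
eef_pos: [501.6, -236.6, 17.7]
tool_rot: [3.138, 0.0, 1.544]
force: [3.8, -4.0, -2.0]
width: 19.7
gripper_force: 59.8
```

```bash
python3 - <<'E'
from t import *
T=ctrl.calibration("top");im=ctrl.get_image("top")[:,:,::-1].copy();cv2.imwrite("pics/t12.png",im)
s=ctrl.read_state();print(s["clock"],s["eef_pos"],s["force"])
print("headzone z127",prof(im,T,127,np.arange(480,500,3)));print(" plunger z78+",prof(im,T,90,np.arange(510,522,3),(0,-130)))
E
```

```text
24.6 [ 501.52501066 -236.59285432   17.65882047] [ 3.94895027 -4.14729512 -2.05978893]
headzone z127 [(99.0, -6), (93.9, 11), (78.2, -6), (73.0, 8), (57.6, -7), (52.5, 9), (34.2, 6), (18.8, -6), (13.7, 8), (-4.0, -9), (-7.0, 8), (-22.2, -5), (-27.5, 8), (-71.2, -13), (-97.2, 8)]
 plunger z78+ [(-3.6, -9), (-6.5, 7), (-22.4, -7), (-27.8, 12), (-36.0, -11), (-41.3, 15), (-102.8, 6)]
```

>>> carry_out(
  deltas=[0,0,0,0,0,0,0.3,0,0,0,0,0,0,-0.3,0,0,0,0,0,0,-1,0,0,0,0,0,0,-1,0,0,0,0,0,-0.02,-1,0,0,0,0,0,-0.05,-1,0,0,0,0,0,-0.06,-1,0,0,0,0,0,-0.06,-1,0,0,0,0.02,0,-0.06,-1,0,0,0,0.04,0,-0.026,-1,0,0,0,0.05,0.003,0,-1,0,0,0,0.05,0.003,0,-1],
)

```text
clock: 26.1
eef_pos: [509.6, -75.4, 293.4]
tool_rot: [3.14, 0.0, 1.543]
force: [0.5, 0.1, -0.3]
width: 85.3
gripper_force: 0.0
```

>>> carry_out(
  deltas=[0,0,0,0.021,0.004,0,-1,0,0,0,0,0,0,-1,0,0,0,0,0,0,-1],
)

```text
clock: 26.48
eef_pos: [513.9, -57.3, 292.6]
tool_rot: [-3.141, 0.001, 1.543]
force: [-0.2, -0.3, 1.0]
width: 85.2
gripper_force: 0.0
```

```bash
python3 - <<'E'
from t import *
import pickle
s=ctrl.read_state();W=ctrl.calibration("wrist");im=ctrl.get_image("wrist")[:,:,::-1].copy()
print(s["clock"],s["eef_pos"],s["tool_rot"]);cv2.imwrite("pics/w13.png",im);pickle.dump((W,s),open("w13.pkl","wb"))
w2=pickle.load(open("w2.pkl","rb"));w8=pickle.load(open("w8.pkl","rb"))[0]
for n,i,c in (("w2",cv2.imread("pics/w2.png"),w2),("w8",cv2.imread("pics/w8.png"),w8),("now",im,W)):
    print(n,"head",prof(i,c,127,np.arange(475,495,3),(110,-60)),prof(i,c,127,np.arange(535,550,3),(10,-60)))
    print("  plunger",prof(i,c,87,np.arange(511,520,2),(-20,-100)))
    print("  lugs",prof(i,c,119,np.arange(456,464,2),(100,-50)))
E
```

```text
26.475 [513.87124524 -57.30493993 292.61714821] [-3.14094223e+00  1.06469620e-03  1.54270277e+00]
w2 head [(95.6, -16), (92.8, 43), (75.4, -18), (73.0, 27), (55.0, -20), (52.5, 26), (34.8, -22), (30.7, 14), (10.9, -12), (6.4, 21), (-11.6, -22), (-24.6, 17), (-42.3, -14), (-49.3, -10)] [(8.9, -28), (4.9, 21), (-12.8, -16), (-14.2, -17), (-26.1, 17), (-43.8, -8), (-47.2, -8), (-51.0, -13), (-58.0, 6)]
  plunger [(-31.5, 15), (-50.6, -7), (-52.7, 23), (-64.6, -34), (-69.8, 47), (-88.0, -13), (-97.7, -5)]
  lugs [(95.9, -13), (94.0, 35), (75.7, -21), (73.7, 27), (55.8, -22), (53.7, 22), (35.5, -20), (33.5, 8), (7.1, 15), (-10.8, -14), (-22.1, -18), (-24.5, 14), (-41.7, -7), (-43.8, 7)]
w8 head [(103.8, 59), (95.5, -15), (92.5, 43), (75.3, -17), (72.8, 29), (54.8, -19), (52.2, 28), (34.7, -19), (29.7, 35), (11.2, -24), (8.7, 6), (6.0, 22), (-11.5, -18), (-16.8, -10), (-24.9, 18), (-42.2, -11), (-48.9, -5), (-53.7, -8)] [(8.2, 6), (4.5, 21), (-13.1, -17), (-15.7, 15), (-18.6, -24), (-26.5, 18), (-43.2, -9), (-45.2, 16), (-48.4, -9), (-51.8, -13), (-55.2, -11)]
  plunger [(-20.9, -10), (-29
[... 225 characters left out ...]
.0, -17), (10.0, 5), (6.8, 12), (-10.8, -15), (-22.5, -15), (-24.8, 12), (-41.7, -7), (-44.2, 7)]
now head [(95.6, -15), (93.0, 42), (75.8, -14), (73.3, 26), (56.0, -19), (53.2, 24), (36.5, -18), (34.1, 22), (16.3, -18), (13.8, 20), (-3.5, -21), (-5.8, 12), (-22.8, -14), (-42.6, -5), (-49.8, -9)] [(-5.1, -21), (-7.4, 11), (-24.1, -9), (-26.2, 5), (-28.5, -7), (-35.1, 7), (-51.4, -7), (-57.9, -6)]
  plunger [(-28.7, -8), (-31.0, 24), (-38.4, -36), (-43.0, 37), (-68.2, -8), (-74.3, -6), (-83.2, -11), (-86.7, -6)]
  lugs [(96.3, -10), (94.1, 26), (76.1, -20), (74.2, 26), (56.5, -17), (54.5, 17), (36.5, -19), (34.7, 23), (17.0, -16), (14.8, 16), (-3.2, -26), (-5.7, 10), (-22.0, -8), (-23.9, 11)]
```

>>> carry_out(
  deltas=[0,0,0,-0.03,-0.001,0,-1,0,0,0,-0.045,-0.002,0,-1,0,0,0,-0.045,-0.002,0,-1,0,0,0,-0.04,-0.002,0.01,-1,0,0,0,-0.02,0,0.03,-1,0,0,0,0,0,0.05,-1,0,0,0,0,0,0.06,-1,0,0,0,0,0,0.05,-1,0,0,0,0,0,0.03,-1,0,0,0,0,0,0,-1,0,0,0,0,0,0,-1],
)

```text
clock: 27.9
eef_pos: [503.0, -236.6, 63.8]
tool_rot: [3.14, 0.001, 1.543]
force: [1.3, 0.2, -0.1]
width: 85.4
gripper_force: 0.0
```

>>> carry_out(
  deltas=[0,0,0,0,-0.0015,0.02,-1,0,0,0,0,0,0.018,-1,0,0,0,0,0,0.008,-1,0,0,0,0,0,0,-1,0,0,0,0,0,0,0.2,0,0,0,0,0,0,1,0,0,0,0,0,0,1,0,0,0,0,0,0,1,0,0,0,0,0,0,1],
)

```text
clock: 29.02
eef_pos: [501.5, -235.5, 17.2]
tool_rot: [3.14, 0.0, 1.544]
force: [0.7, 0.9, 2.4]
width: 19.7
gripper_force: 58.5
```

>>> carry_out(
  deltas=[0,0,0,0.0004,-0.0069,-0.0025,1,0,0,0,0.0005,-0.0063,-0.0037,1,0,0,0,0,0,0,1,0,0,0,0,0,0,1],
)

```text
clock: 29.52
eef_pos: [488.9, -234.4, 23.2]
tool_rot: [3.14, 0.0, 1.544]
force: [4.4, -0.8, -1.2]
width: 19.7
gripper_force: 59.4
```

```bash
python3 - <<'E'
from t import *
T=ctrl.calibration("top");im=ctrl.get_image("top")[:,:,::-1].copy();cv2.imwrite("pics/t14.png",im)
s=ctrl.read_state();print(s["clock"],s["eef_pos"],s["force"])
for i in (cv2.imread("pics/top0.png"),cv2.imread("pics/t10.png"),cv2.imread("pics/t12.png"),im):
  print(" plunger",prof(i,T,90,np.arange(508,524,2),(-10,-80)), prof(i,T,127,np.arange(478,500,2),(-10,-60)))
E
```

```text
29.575 [ 488.91887998 -234.35291139   23.19951172] [ 5.12946012 -1.43738833 -1.88222339]
 plunger [(-11.7, -10), (-27.9, 5), (-47.0, 7), (-62.6, -17), (-65.5, 13)] [(-11.3, -6), (-14.7, 10), (-24.8, -5), (-45.8, 9)]
 plunger [(-30.8, 10), (-46.5, -17), (-49.5, 12), (-76.0, -5)] [(-25.0, -5), (-30.3, 9)]
 plunger [(-22.5, -7), (-27.9, 11), (-36.0, -12), (-41.3, 15)] [(-22.2, -5), (-27.5, 8)]
 plunger [(-22.5, -7), (-27.9, 11), (-35.8, -17), (-38.9, 13), (-65.2, -5)] [(-22.2, -5), (-27.4, 7)]
```

>>> carry_out(
  deltas=[0,0,0,0,0,0,0.3,0,0,0,0,0,0,-0.3,0,0,0,0,0,0,-1,0,0,0,0,0,0,-1,0,0,0,0,0,-0.02,-1,0,0,0,0,0,-0.05,-1,0,0,0,0,0,-0.06,-1,0,0,0,0,0,-0.06,-1,0,0,0,0.02,0,-0.06,-1,0,0,0,0.05,0.01,-0.02,-1,0,0,0,0.05,0.01,0,-1,0,0,0,0.05,0.005,0,-1],
)

```text
clock: 31.08
eef_pos: [517.5, -63.8, 292.8]
tool_rot: [3.141, 0.0, 1.544]
force: [1.0, 0.1, 0.2]
width: 85.0
gripper_force: 0.0
```

>>> carry_out(
  deltas=[0,0,0,0.007,0,0,-1,0,0,0,0,0,0,-1,0,0,0,0,0,0,-1],
)

```text
clock: 31.45
eef_pos: [517.2, -60.0, 292.1]
tool_rot: [-3.141, 0.001, 1.542]
force: [-0.2, -0.9, 0.0]
width: 85.9
gripper_force: 0.0
```

```bash
python3 - <<'E'
from t import *
s=ctrl.read_state();W=ctrl.calibration("wrist");im=ctrl.get_image("wrist")[:,:,::-1].copy()
print(s["clock"],s["eef_pos"],s["tool_rot"],s["force"]);cv2.imwrite("pics/w15.png",im)
print("head",prof(im,W,127,np.arange(475,495,3),(110,-60)))
print("plunger",prof(im,W,87,np.arange(511,520,2),(-20,-100)))
print("lugs",prof(im,W,119,np.arange(456,464,2),(100,-50)),prof(im,W,119,np.arange(577,583,2),(100,-50)))
t=ctrl.get_image("top")[:,:,::-1]; d=cv2.absdiff(t,cv2.imread("pics/top0.png")).max(2)
for n,(u,v) in dict(beaker=(203,177),wash=(256,162),reagent=(349,150),timer=(410,228)).items(): print(n,d[v-15:v+15,u-15:u+15].mean().round(1))
E
```

```text
31.45 [517.15491248 -60.03688945 292.07355704] [-3.14095100e+00  9.95027876e-04  1.54173885e+00] [-0.23159282 -0.87110673  0.0041475 ]
head [(95.5, -15), (92.9, 42), (75.7, -14), (73.5, 25), (55.9, -20), (53.2, 24), (36.5, -17), (34.0, 23), (16.2, -20), (13.8, 21), (-3.4, -21), (-5.8, 13), (-23.1, -10), (-45.2, -6), (-50.6, -8)]
plunger [(-28.1, -7), (-30.8, 18), (-37.5, -36), (-42.1, 37), (-67.9, -10), (-73.7, -6), (-75.8, 6), (-86.8, -10), (-98.5, -5)]
lugs [(96.3, -11), (94.3, 27), (76.0, -20), (74.2, 27), (56.5, -16), (54.5, 16), (36.6, -19), (34.7, 19), (16.8, -20), (14.9, 19), (-3.3, -27), (-5.8, 9), (-22.3, -10), (-24.2, 14)] [(93.0, -5), (91.2, 41), (73.0, -16), (71.0, 19), (53.3, -19), (51.5, 18), (33.3, -18), (31.5, 20), (13.8, -17), (11.7, 22), (-6.6, -23), (-9.0, 7), (-25.2, -6), (-27.5, 19)]
beaker 4.4
wash 4.1
reagent 13.1
timer 64.9
```

```bash
python3 - <<'E'
from h import *
t=ctrl.get_image("top")[:,:,::-1].copy(); o=cv2.imread("pics/top0.png")
for n,i in (("before",o),("now",t)):
    p=i[200:260,380:440].astype(int); r=[]
    for m in ((p[:,:,2]-p[:,:,1]>40),(p[:,:,0]-p[:,:,2]>40)):
        y,x=np.nonzero(m); r.append((len(x),x.mean().round(1)+380 if len(x) else 0,y.mean().round(1)+200 if len(x) else 0))
    print(n,r)
E
```

```text
before [(11, np.float64(411.8), np.float64(236.5)), (145, np.float64(430.6), np.float64(249.3))]
now [(12, np.float64(412.0), np.float64(236.5)), (162, np.float64(430.1), np.float64(248.7))]
```

The timer hasn't moved, so the brightness change there was only the arm's shadow. The pack is closed evenly, and I'm handing the job in.

```bash
python3 -c "
from cell import ctrl
print(ctrl.finish_job())"
```

```text
the job is handed in; nothing more can be done
None
```

The job is handed in: the spare frame hangs between the two filter plates, the pack is closed and wound about half a turn past closing (spring about 8 mm compressed, by my estimate), and the arm is clear of the press.

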